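# Swing the bench magnifier one index hole over the brown shade tile

### The arm

A 6-joint arm with a two-finger parallel gripper is mounted at the origin on the work surface. World frame = base frame: x ahead of the robot, y to its left, z up, the work surface at z = 0. Lengths are in mm, angles in rad, forces in N, time in s.
With the tool pointing down it reaches from about 350 to 775 mm from the base axis. Payload 7.3 kg.
Tool frame: the origin (TCP) lies at the very end of the fingers, on their centre line; the grasp point (between the pads) lies 19 mm behind it; z points along the fingers, y is the line along which they close (so a half turn about z gives the same grasp; the last joint's range is limited). The gripper opens to 92 mm and grips with 3 to 60 N. Pads are 19 mm wide; open, the fingers measure 130 mm over their backs; the gripper's body (75 mm by 190 mm) begins 47 mm behind the grasp point.
Start: joints at [-1.313, 0.342, 1.524, -0, 1.275, -0.146], TCP at [206.305, -482.79, 189.941] pointing down, gripper open.
Joint ranges: [-2.53, 2.53], [-0.77, 2.02], [0.04, 2.7], [-1, 4.14], [0.28, 2.66], [-3.11, 3.11]. Speed limits (rad/s): [2.57, 2.57, 3.14, 3.14, 3.14, 3.14].

### API

Orientations are given as [roll, pitch, yaw] about the fixed x, y, z axes, in that order (R = Rz(yaw) Ry(pitch) Rx(roll)).
In Python, from plant import * gives the robot as it stands.
- The arm moves only by the tool arm_command, never from a script. Its arguments are lists of equal length, an entry for each row: "gripper": the finger opening in mm, from 0 to 91.8; "dp": the shift along the tool's x, y, z in units of 25 mm (1.0 is 25 mm), a list of three; "twist": the turn about the tool's z in units of 5 degrees (1.0 is 5 degrees). A call has exactly 5 rows; each row shifts and turns the commanded pose from where the row before left it, along the tool's axes as they then stand; what a row does not reach is not made up. A row lasts 1/8 s, in which the tool goes at most 62.5 mm and 10.7 degrees, less where a joint would pass 70% of its speed; a pose out of reach is approached as far as the arm can. A call is refused whole if a number of a shift passes 1 or a number of a turn 1, either way. A call with a gripper value outside its range is refused whole. The fingers move at their own pace and stop on an object; the grip force is fixed at half the most. Time passes only in rows, so rows that do not move let the fingers close, or fill a call up. It gives the time, the measured TCP pose, the force, the opening and the grip force at its end, in the units of the state.
- get_obs(): the state, without advancing time (a new reading comes with each control period).
- capture(name): name is "scene" or "top"; returns the picture (480x640x3 uint8, red, green, blue); there is no depth.
- get_calibration(name): a dict with "mtx" (3x3 intrinsics, pixels), "position" and "attitude" of the camera in the world. Camera axes: x right, y down, z forward; pixel columns grow to the right and rows downward; lengths in mm; the calibration is good to about 2 mm. A picture is of the moment at which its call begins. get_calibration takes no time and is no camera call.
- close_job(): hands the job in; it is judged then, once.
The state is a dict: "time": time; "joint_positions": joint angles; "dq": joint speeds; "tau": joint torques, N m; "tool_pos": TCP position; "tcp_rot": TCP orientation; "contact_force": force on the tool from outside, world axes, zero at the start; "moment": the same for the moment, N m; "grip_width": finger opening in mm; "finger_force": force on a finger pad.
Only numpy, scipy, OpenCV 4.12 (cv2) and the standard library are available. Lean on these libraries where they do the work, as an engineer would, in place of code of your own. Each camera call takes 0.05 s, during which the arm holds its last target. There are 200 camera calls.

### The job

Bring the magnifier over the brown shade tile, which lies one index hole to the left or right: hook a fingertip through the red pull ring on the arm, lift the spring pin, swing the arm one hole that way and let the pin drop fully home, so that the lens is locked over the brown tile. Then take the finger out of the ring and leave the hand clear; do not wrench the ring, and leave the tiles, bottles and tools standing where they are.

Things in the scene. Friction and masses are not known exactly. Their poses are not given: they have to be found in the camera images.
- stand: the bench magnifier's stand, fixed: white round foot 208 mm across, steel column. Origin on the table under the column's axis, which is the upright pivot of the swing arm; z up. The arm points along the stand's -x axis when its pin is in the middle hole, as at the start.
- sector: level steel sector plate on the column, 10 mm thick, fixed to the stand; origin and axes as the stand's. Top at z = 150 mm, reaching 165 mm from the pivot, 48 degrees either side of -x. Five brass-bushed index holes, 13 mm wide, 20 degrees apart on a circle of 140 mm radius about the pivot, the middle one on the -x axis.
- swing (a joint): angle of the aluminium swing arm, rad: 0 in the middle hole, growing counter-clockwise from above (positive: lens towards the stand's -y side). Holes at -0.698, -0.349, 0, 0.349, 0.698, with about 0.01 play either way; stops at +-0.76. Unlocked, 2 to 4 N at the ring move it and it stays where left. Arm 28 mm wide, its top at z = 163 mm; the pivot nut rises to 174 mm.
- pin (a joint): lift of the spring index pin, m: 0 fully home in a hole, 0.014 tip clear of the plate, 0.024 top stop. Pin 10 mm thick, round tip. The spring pulls it down with 7 N when home, 11 N at 0.016. Let down between holes it rides on the plate at 0.014; as the arm is swung on, it drops into the next hole by itself and locks the arm.
- pull_ring: round red-coated steel pull ring, stiff on the pin's head; inside diameter 44 mm, wire 5 mm. Origin at its centre: pin home, 219 mm above the table, 123 mm from the pivot axis. It leans back 45 degrees towards the pivot. z: the ring's axis, 45 degrees upwards and out towards the lens. y: level, across the arm. x: in the ring's plane, up and towards the pivot, to the ring's top.
- ring_top (a point): top of the pull ring: middle of the wire, 24.5 mm from the ring's centre along its x; 236 mm above the table with the pin home. A finger tilted 30 to 45 degrees from upright, sloping down from the lens side towards the pivot, goes through the ring, up to 25 mm past its centre; moved towards the ring's top it bears under the wire and lifts it. An upright finger finds no hold.
- pin_head (a point): centre of the round head of the pin, 13 mm across, on the pin's axis 140 mm from the pivot, where the foot of the ring is fixed; 202 mm above the table with the pin home. Below it the 8 mm stem and the plunger's sleeve, 18 mm across, whose top is at 188 mm.
- lens_centre (a point): centre of the magnifier's lens, 310 mm from the pivot at the end of the swing arm, 150 mm above the table; white lens housing 138 mm across and 26 mm high, z = 138 to 164 mm.
- tile_brown: the shade tile to be looked at: white tile 64 x 64 x 6 mm with a dark brown round sample 44 mm across, 10 mm high in all; loose, origin under its centre. It lies within 15 mm of the point under the lens's place one hole to one side or the other.
- tile_rose: like tile_brown but with a rose sample; lies one hole to the other side.
- tile_peach: like tile_brown but with a peach sample; lies under the lens at the start.
- bottle_black: loose white bottle with a black cap, 54 mm across, 105 mm high, upright; origin under its centre.
- bottle_white: loose white bottle with a white cap, 54 mm across, 105 mm high, upright; origin under its centre.
- glass_jar: loose glass jar with an aluminium lid, 72 mm across, 55 mm high, upright; origin under its centre.
- spatula: loose steel spatula, 190 mm long, lying on the table.
- syringe: loose purple syringe, about 140 mm long and 19 mm thick, lying on the table.
- dowel: loose wooden dowel, 75 mm long and 16 mm thick, lying on the table.
Not all that is in view belongs to the job. What is shaped like the tile_brown but green or purple is not meant.

How it is judged:
By the outcome, as a careful person would: the job done as asked, in the order asked, and still so for the second after the job is handed in, with the robot touching nothing.
It also fails if it takes over 45 s, if anything falls off the work surface, if the arm or the gripper's body presses on something with over 40 N, if the wrist force passes 120 N, or if a joint passes its speed limit or range.

## Working session

There is one attempt and no reset: what is moved stays moved. The work goes in short steps, Python scripts to look and compute and a tool call to move; the robot and the scene stay as the last step left them, time stands still between calls to the robot, and variables do not carry over. Pictures are saved under pics/ and viewed, at most 10 in all, crops included, and the job is handed in when it is done.

Besides the shell and the picture viewer there is one more tool, called as a command line: name --pt "numbers of a row" for each row, then --argument value for the rest. arm_command: Moves the arm, as the interface text tells. Its arguments: {"type":"object","properties":{"gripper":{"type":"array"},"dp":{"type":"array"},"twist":{"type":"array"}},"required":["gripper","dp","twist"]}

```bash
mkdir -p pics; python3 - <<'E'
from plant import *
import cv2
for n in("scene","top"):
    cv2.imwrite(f"pics/{n}0.png",capture(n)[:,:,::-1]); print(get_calibration(n))
print(get_obs())
E
```

```text
{'mtx': array([[558.97590279,   0.        , 326.58125564],
       [  0.        , 558.97590279, 242.68972156],
       [  0.        ,   0.        ,   1.        ]]), 'position': array([1032.59544267,  570.1593268 ,  961.77369809]), 'attitude': array([-2.37155756e+00,  8.88367639e-04,  2.41977540e+00])}
{'mtx': array([[577.6783879 ,   0.        , 312.24466615],
       [  0.        , 577.6783879 , 235.1126587 ],
       [  0.        ,   0.        ,   1.        ]]), 'position': array([ 331.71838505,   -1.57546802, 1367.1043679 ]), 'attitude': array([-2.97856784,  0.00303289, -1.58733059])}
{'time': 0.1, 'joint_positions': array([-1.31296864e+00,  3.42664246e-01,  1.52491578e+00, -2.46708207e-05,
        1.27541577e+00, -1.45996604e-01]), 'dq': array([-0.00129327, -0.00302211, -0.00469545,  0.00033146, -0.00151685,
        0.00043075]), 'tau': array([ 1.95542663e-03, -4.32005382e+01, -2.44695193e+01,  7.19852443e-02,
        5.26125426e-02, -4.46739375e-05]), 'tool_pos': array([ 206.19898446, -482.35697604,  189.31068488]), 'tcp_rot': array([-3.14020101e+00, -1.80785037e-04,  4.03831361e-01]), 'contact_force': array([-0.31657888, -0.11213361, -0.43647854]), 'moment': array([ 0.01832098,  0.01423685, -0.00250416]), 'finger_force': 0.0, 'grip_width': 91.62914052776286}
```

View pics/scene0.png

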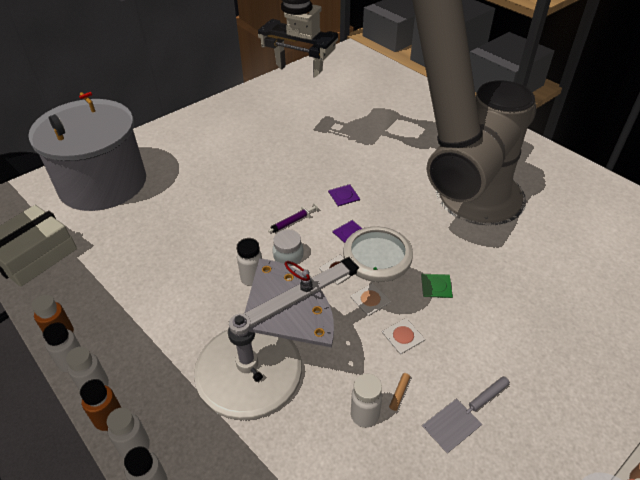

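View pics/top0.png

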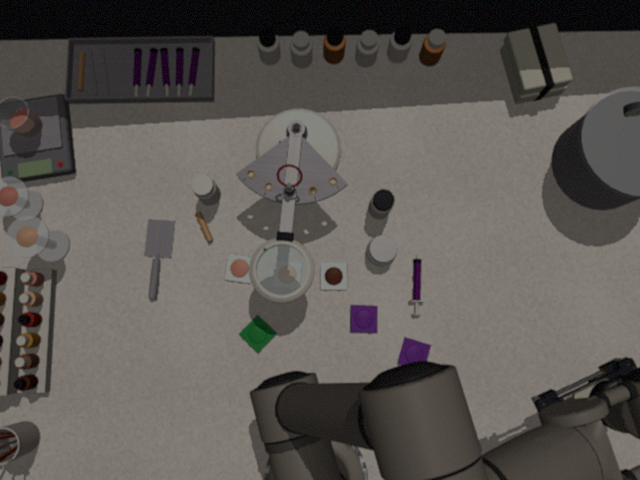

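Top view: the arm points down-image from the nut at (296,128) to the lens at (282,270). The brown tile is at (333,276), which is world −y, so the swing is positive. The rose tile is at (239,269).

```bash
ls; cat > h.py <<'E'
import numpy as np, cv2
from scipy.spatial.transform import Rotation as Ro
from plant import *
def cam(n):
    c=get_calibration(n); return c["mtx"],np.array(c["position"]),Ro.from_euler('xyz',c["attitude"]).as_matrix()
def ray(n,uv,z):
    K,p,R=cam(n); d=R@np.linalg.solve(K,[*uv,1]); return p+d*(z-p[2])/d[2]
def proj(n,P):
    K,p,R=cam(n); q=K@(R.T@(np.array(P)-p)); return q[:2]/q[2]
def st():
    o=get_obs(); R=Ro.from_euler('xyz',o["tcp_rot"]).as_matrix()
    print("t",round(o["time"],2),"p",o["tool_pos"].round(1),"z",R[:,2].round(3),"y",R[:,1].round(3),"q",o["joint_positions"].round(3),"F",o["contact_force"].round(1),"w",round(o["grip_width"],1))
    return o["tool_pos"],R
E
python3 - <<'E'
from h import *
import plant; print([n for n in dir(plant) if n[0]!='_'])
for uv,z in (((296,128),174),((282,270),151),((333,276),10),((239,269),10),((286,271),10),((290,176),219)): print(uv,ray("top",uv,z).round(1))
for uv,z in (((239,322),174),((378,251),151),((403,335),10)): print("s",uv,ray("scene",uv,z).round(1))
E
for n in top scene; do :; done; python3 -c "
import cv2
a=cv2.imread('pics/top0.png')[100:310,190:420]; b=cv2.imread('pics/scene0.png')[220:420,190:440]
a=cv2.resize(a,(400,365)); b=cv2.resize(b,(400,320)); 
import numpy as np
c=np.zeros((365,800,3),'uint8'); c[:,:400]=a; c[:320,400:]=b; cv2.imwrite('pics/crop0.png',c)"
```

```text
pics
['Unreachable', 'capture', 'close_job', 'get_calibration', 'get_obs']
(296, 128) [762.9  30.  174. ]
(282, 270) [458.2  63.9 151. ]
(333, 276) [456.7 -48.4  10. ]
(239, 269) [476.9 172.9  10. ]
(286, 271) [470.3  62.1  10. ]
(290, 176) [644.1  42.3 219. ]
s (239, 322) [767.7  39.4 174. ]
s (378, 251) [452.1  64.6 151. ]
s (403, 335) [479.9 177.4  10. ]
```

View pics/crop0.png

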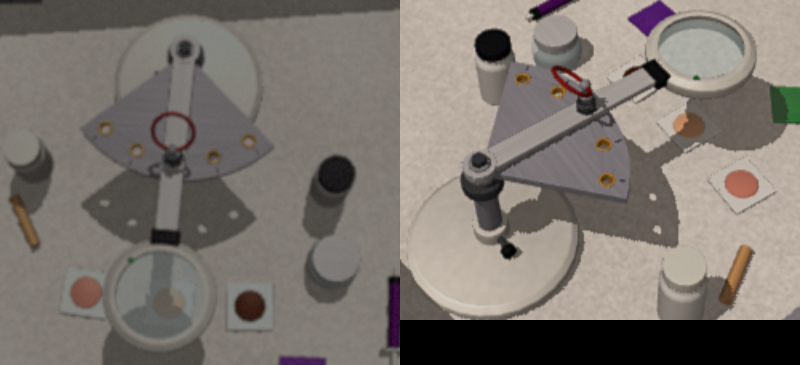

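```bash
python3 - <<'E'
from h import *
from scipy.optimize import least_squares
def pol(r,a,z): a=np.deg2rad(a); return [-r*np.cos(a),-r*np.sin(a),z]
L=[("top",(296.4,127.6),pol(0,0,174)),("top",(289.5,175.9),pol(123,0,219)),("top",(282,270),pol(310,0,155))]
L+=[("top",u,pol(140,a,150)) for a,u in ((-40,(250.4,173.6)),(-20,(268.8,186.3)),(20,(312.5,190.3)),(40,(333.2,181.7)))]
L+=[("scene",u,pol(140,a,150)) for a,u in ((40,(266.9,268.8)),(20,(288.1,277.5)),(-20,(316.9,310)),(-40,(319.4,332.5)))]
L+=[("scene",(240,320),pol(0,0,174)),("scene",(297.5,271),pol(123,0,219)),("scene",(378,251),pol(310,0,155))]
def f(s):
    R=Ro.from_euler('z',s[2]).as_matrix()
    return np.concatenate([proj(n,R@np.array(P)+[s[0],s[1],0])-u for n,u,P in L])
r=least_squares(f,[765,33,-0.1],loss='soft_l1',x_scale=[10,10,.1]); print(r.x,f(r.x).reshape(-1,2).round(1).tolist())
s=r.x;R=Ro.from_euler('z',s[2]).as_matrix()
for a in(-20,20): print(R@np.array(pol(310,a,0))+[s[0],s[1],0])
E
```

```text
[ 7.64631866e+02  3.18630985e+01 -1.08473488e-01] [[-1.3, -0.3], [-0.9, 0.9], [-0.8, 0.6], [-0.9, 0.9], [-1.2, 0.8], [-0.9, 0.7], [-1.2, 0.1], [-1.3, 0.2], [-0.2, -0.5], [-0.6, -0.1], [-1.0, -0.5], [-2.1, -1.6], [-1.1, -0.5], [-1.1, -0.1]]
[486.51778738 168.80308223   0.        ]
[463.5607968  -42.00307189   0.        ]
```

arm_command --gripper '[91,91,91,91,91]' --pt "0 1 -0.5" --pt "0 1 -0.5" --pt "0 1 -0.5" --pt "0 1 -0.5" --pt "0 1 -0.5" --twist '[0,0,0,0,0]'

```text
time: 0.72
tool_pos: [255.7, -598.2, 252.3]
tcp_rot: [-3.141, -0.0, 0.404]
contact_force: [-0.1, 0.2, 0.1]
grip_width: 91.2
finger_force: 0.0
```

arm_command --gripper '[91,91,91,91,91]' --pt "0 1 -0.5" --pt "0 1 -0.5" --pt "0 1 -0.5" --pt "0 1 -0.5" --pt "0 1 -0.5" --twist '[0,0,0,0,0]'

```text
time: 1.35
tool_pos: [302.3, -707.7, 311.9]
tcp_rot: [3.139, -0.0, 0.404]
contact_force: [0.6, -1.8, 1.2]
grip_width: 90.9
finger_force: 0.0
```

arm_command --gripper '[91,91,91,91,91]' --pt "0 1 0" --pt "0 1 0" --pt "0 1 0" --pt "0 1 0" --pt "0 1 0" --twist '[0,0,0,0,0]'

```text
time: 1.98
tool_pos: [321.4, -752.4, 273.3]
tcp_rot: [3.068, 0.0, 0.404]
contact_force: [0.0, 0.0, 0.6]
grip_width: 90.6
finger_force: 0.0
```

```bash
python3 -c "
from h import *
st()"
```

```text
t 1.98 p [ 321.4 -752.4  273.3] z [ 0.029 -0.068 -0.997] y [ 0.392 -0.917  0.074] q [-1.264  1.029  0.037  0.008  2.003 -0.093] F [0.  0.  0.6] w 90.6
```

arm_command --gripper '[91,91,91,91,91]' --pt "0 1 -0.5" --pt "0 1 -0.5" --pt "0 1 -0.5" --pt "0 1 -0.5" --pt "0 1 -0.5" --twist '[0,0,0,0,0]'

```text
time: 2.6
tool_pos: [329.6, -771.6, 296.0]
tcp_rot: [2.98, 0.0, 0.404]
contact_force: [0.1, -0.6, 0.5]
grip_width: 90.7
finger_force: 0.0
```

```bash
python3 -c "
from h import *
st()"
```

```text
t 2.6 p [ 329.6 -771.6  296. ] z [ 0.063 -0.148 -0.987] y [ 0.388 -0.908  0.161] q [-1.265  1.004  0.037  0.017  1.939 -0.091] F [ 0.1 -0.6  0.5] w 90.7
```

arm_command --gripper '[91,91,91,91,91]' --pt "0 -1 0" --pt "0 -1 0" --pt "0 -1 0" --pt "0 0 0" --pt "0 0 0" --twist '[0,0,0,0,0]'

```text
time: 3.22
tool_pos: [302.9, -709.8, 286.0]
tcp_rot: [2.979, 0.0, 0.404]
contact_force: [0.1, -0.4, 0.6]
grip_width: 91.1
finger_force: 0.0
```

```bash
python3 -c "
from h import *
st()"
```

```text
t 3.23 p [ 302.9 -709.8  286. ] z [ 0.063 -0.149 -0.987] y [ 0.388 -0.907  0.162] q [-1.275  0.707  0.668  0.017  1.605 -0.105] F [ 0.1 -0.4  0.6] w 91.1
```

arm_command --gripper '[91,91,91,91,91]' --pt "0 -1 -0.5" --pt "0 -1 -0.5" --pt "0 -1 -0.5" --pt "0 -1 -0.5" --pt "0 -1 0" --twist '[1,1,1,1,0]'

```text
time: 3.85
tool_pos: [272.4, -583.5, 316.5]
tcp_rot: [2.987, -0.056, 0.058]
contact_force: [-0.6, -0.2, -0.2]
grip_width: 91.1
finger_force: 0.0
```

```bash
cat >> h.py <<'E'
def goto(T,n=None):
    p,R=st(); d=R.T@(np.array(T)-p)/25; k=int(np.ceil(abs(d).max())); k=n or 5*int(np.ceil(k/5)); print("units",d.round(2),"rows",k,"per",(d/k).round(3))
E
python3 -c "
from h import *
goto([610,180,370])"
```

```text
t 3.85 p [ 272.4 -583.5  316.5] z [ 0.064 -0.151 -0.987] y [ 0.048 -0.987  0.154] q [-1.261  0.404  1.102  0.015  1.472  0.256] F [-0.6 -0.2 -0.2] w 91.1
units [ 15.34 -29.16  -5.85] rows 30 per [ 0.511 -0.972 -0.195]
```

arm_command --gripper '[91,91,91,91,91]' --pt "0.51 -0.97 -0.2" --pt "0.51 -0.97 -0.2" --pt "0.51 -0.97 -0.2" --pt "0.51 -0.97 -0.2" --pt "0.51 -0.97 -0.2" --twist '[0,0,0,0,0]'

```text
time: 4.47
tool_pos: [329.0, -455.9, 325.5]
tcp_rot: [2.989, -0.055, 0.059]
contact_force: [1.2, 1.1, 0.2]
grip_width: 90.9
finger_force: 0.0
```

arm_command --gripper '[91,91,91,91,91]' --pt "0.51 -0.97 -0.2" --pt "0.51 -0.97 -0.2" --pt "0.51 -0.97 -0.2" --pt "0.51 -0.97 -0.2" --pt "0.51 -0.97 -0.2" --twist '[0,0,0,0,0]'

```text
time: 5.1
tool_pos: [385.4, -328.5, 335.6]
tcp_rot: [2.99, -0.056, 0.059]
contact_force: [-0.4, 0.0, 0.0]
grip_width: 91.0
finger_force: 0.0
```

arm_command --gripper '[91,91,91,91,91]' --pt "0.51 -0.97 -0.2" --pt "0.51 -0.97 -0.2" --pt "0.51 -0.97 -0.2" --pt "0.51 -0.97 -0.2" --pt "0.51 -0.97 -0.2" --twist '[0,0,0,0,0]'

```text
time: 5.72
tool_pos: [441.6, -200.8, 345.6]
tcp_rot: [2.99, -0.056, 0.059]
contact_force: [-0.3, 0.8, -0.1]
grip_width: 91.1
finger_force: 0.0
```

arm_command --gripper '[91,91,91,91,91]' --pt "0.51 -0.97 -0.2" --pt "0.51 -0.97 -0.2" --pt "0.51 -0.97 -0.2" --pt "0.51 -0.97 -0.2" --pt "0.51 -0.97 -0.2" --twist '[0,0,0,0,0]'

```text
time: 6.35
tool_pos: [497.7, -73.1, 355.5]
tcp_rot: [2.99, -0.056, 0.059]
contact_force: [0.0, 0.7, -0.0]
grip_width: 91.2
finger_force: 0.0
```

```bash
python3 -c "
from h import *
goto([610,180,370])"
```

```text
t 6.35 p [497.7 -73.1 355.5] z [ 0.065 -0.147 -0.987] y [ 0.05  -0.987  0.15 ] q [-0.206  0.173  1.318 -0.131  1.557  1.306] F [ 0.   0.7 -0. ] w 91.2
units [ 5.1  -9.69 -1.77] rows 10 per [ 0.51  -0.969 -0.177]
```

arm_command --gripper '[91,91,91,91,91]' --pt "0.9 -0.97 -0.2" --pt "0.9 -0.97 -0.2" --pt "0.9 -0.97 -0.2" --pt "0.9 -0.97 -0.2" --pt "0.9 -0.97 -0.2" --twist '[0,0,0,0,0]'

```text
time: 6.98
tool_pos: [602.4, 57.4, 367.7]
tcp_rot: [2.991, -0.056, 0.059]
contact_force: [1.0, -0.5, -0.3]
grip_width: 91.0
finger_force: 0.0
```

arm_command --gripper '[91,91,91,91,91]' --pt "0.9 -0.97 -0.2" --pt "0.9 -0.97 -0.2" --pt "0.9 -0.97 -0.2" --pt "0.9 -0.97 -0.2" --pt "0.9 -0.9 -0.2" --twist '[0,0,0,0,0]'

```text
time: 7.6
tool_pos: [705.9, 185.7, 380.4]
tcp_rot: [2.991, -0.057, 0.059]
contact_force: [1.1, 1.0, 2.0]
grip_width: 91.0
finger_force: 0.0
```

arm_command --gripper '[91,91,91,91,91]' --pt "1 -0.3 -0.5" --pt "1 -0.3 -0.5" --pt "1 -0.3 -0.5" --pt "1 -0.3 -0.5" --pt "1 -0.3 -0.5" --twist '[0,0,0,0,0]'

```text
time: 8.22
tool_pos: [736.7, 207.3, 383.2]
tcp_rot: [3.006, -0.139, 0.07]
contact_force: [0.2, 1.0, 1.0]
grip_width: 90.9
finger_force: 0.0
```

```bash
python3 -c "
from h import *
st()"
```

```text
t 8.22 p [736.7 207.3 383.2] z [ 0.147 -0.126 -0.981] y [ 0.051 -0.99   0.134] q [ 0.248  0.892  0.036 -0.183  2.094  1.656] F [0.2 1.  1. ] w 90.9
```

arm_command --gripper '[91,91,91,91,91]' --pt "1 -0.5 -0.9" --pt "1 -0.5 -0.9" --pt "1 -0.5 -0.9" --pt "1 -0.5 -0.9" --pt "1 -0.5 -0.9" --twist '[0,0,0,0,0]'

```text
time: 8.85
tool_pos: [733.2, 249.8, 421.7]
tcp_rot: [3.026, -0.241, 0.084]
contact_force: [-0.7, 0.3, -0.6]
grip_width: 90.8
finger_force: 0.0
```

arm_command --gripper '[91,91,91,91,91]' --pt "1 -0.5 0" --pt "1 -0.5 0" --pt "1 -0.5 0" --pt "1 -0.5 0" --pt "1 -0.5 0" --twist '[0,0,0,0,0]'

```text
time: 9.48
tool_pos: [777.7, 288.5, 387.2]
tcp_rot: [3.043, -0.316, 0.093]
contact_force: [0.3, -0.7, -0.5]
grip_width: 91.2
finger_force: 0.0
```

```bash
python3 -c "
from h import *
st()"
```

```text
t 9.47 p [777.7 288.5 387.2] z [ 0.317 -0.069 -0.946] y [ 0.062 -0.994  0.094] q [ 0.336  0.903  0.037 -0.181  1.913  1.744] F [ 0.3 -0.7 -0.5] w 91.2
```

arm_command --gripper '[91,91,91,91,91]' --pt "1 -0.3 -0.9" --pt "1 -0.3 -0.9" --pt "1 -0.3 -0.9" --pt "1 -0.3 -0.9" --pt "1 -0.3 -0.9" --twist '[0,0,0,0,0]'

```text
time: 10.1
tool_pos: [762.6, 299.1, 458.5]
tcp_rot: [3.068, -0.416, 0.102]
contact_force: [0.2, -0.4, 0.1]
grip_width: 90.9
finger_force: 0.0
```

arm_command --gripper '[91,91,91,91,91]' --pt "1 -0.3 -0.9" --pt "1 -0.3 -0.9" --pt "1 -0.3 -0.9" --pt "1 -0.3 -0.9" --pt "1 -0.3 -0.9" --twist '[0,0,0,0,0]'

```text
time: 10.72
tool_pos: [741.3, 307.7, 527.7]
tcp_rot: [3.092, -0.514, 0.109]
contact_force: [0.2, -0.5, -0.4]
grip_width: 91.0
finger_force: 0.0
```

arm_command --gripper '[91,91,91,91,91]' --pt "1 -0.2 -0.5" --pt "1 -0.2 -0.5" --pt "1 -0.2 -0.5" --pt "1 -0.2 -0.5" --pt "1 -0.2 -0.5" --twist '[0,0,0,0,0]'

```text
time: 11.35
tool_pos: [746.5, 306.9, 567.5]
tcp_rot: [3.114, -0.601, 0.113]
contact_force: [0.3, 0.6, -0.4]
grip_width: 90.8
finger_force: 0.0
```

```bash
python3 -c "
from h import *
st()"
```

```text
t 11.35 p [746.5 306.9 567.5] z [ 0.565  0.036 -0.824] y [ 0.097 -0.995  0.023] q [ 0.371  0.7    0.037 -0.178  1.821  1.741] F [ 0.3  0.6 -0.4] w 90.8
```

arm_command --gripper '[91,91,91,91,91]' --pt "1 0 -0.5" --pt "1 0 -0.5" --pt "1 0 -0.5" --pt "1 0 -0.5" --pt "1 0 -0.5" --twist '[0,0,0,0,0]'

```text
time: 11.98
tool_pos: [749.0, 283.7, 616.4]
tcp_rot: [3.133, -0.686, 0.114]
contact_force: [0.6, -0.2, 0.1]
grip_width: 91.2
finger_force: 0.0
```

arm_command --gripper '[91,91,91,91,91]' --pt "1 0 -0.5" --pt "1 0 -0.5" --pt "-1 0.5 -0.2" --pt "-1 0.5 -0.2" --pt "-1 0.5 -0.2" --twist '[0,0,0,0,0]'

```text
time: 12.6
tool_pos: [691.4, 233.5, 602.2]
tcp_rot: [3.14, -0.719, 0.115]
contact_force: [0.9, 0.0, 0.9]
grip_width: 90.6
finger_force: 0.0
```

```bash
python3 - <<'E'
from h import *
p,R=st()
s=np.array([764.6,31.9,0]); S=Ro.from_euler('z',-.1085).as_matrix()
c=S@[-123,0,219]+s; print("ring",c, "axis",S@[-.707,0,.707])
f=55
for sg in(1,-1):
    # finger at tcp+sg*55*y must be on ring centre line; back 70mm along z
    for back in (70,):
        T=c-sg*f*R[:,1]-back*R[:,2]; print("finger sign",sg); goto(T)
E
```

```text
t 12.6 p [691.4 233.5 602.2] z [ 0.654  0.074 -0.752] y [ 0.114 -0.993  0.001] q [ 0.272  0.305  0.702 -0.105  1.423  1.704] F [0.9 0.  0.9] w 90.6
ring [642.3232834   45.21933098 219.        ] axis [-0.70284259  0.07655908  0.707     ]
finger sign 1
t 12.6 p [691.4 233.5 602.2] z [ 0.654  0.074 -0.752] y [ 0.114 -0.993  0.001] q [ 0.272  0.305  0.702 -0.105  1.423  1.704] F [0.9 0.  0.9] w 90.6
units [-12.21   5.04   6.89] rows 15 per [-0.814  0.336  0.459]
finger sign -1
t 12.6 p [691.4 233.5 602.2] z [ 0.654  0.074 -0.752] y [ 0.114 -0.993  0.001] q [ 0.272  0.305  0.702 -0.105  1.423  1.704] F [0.9 0.  0.9] w 90.6
units [-12.21   9.44   6.89] rows 15 per [-0.814  0.629  0.459]
```

arm_command --gripper '[91,91,91,91,91]' --pt "-0.81 0.34 0.46" --pt "-0.81 0.34 0.46" --pt "-0.81 0.34 0.46" --pt "-0.81 0.34 0.46" --pt "-0.81 0.34 0.46" --twist '[0,0,0,0,0]'

```text
time: 13.22
tool_pos: [658.7, 187.0, 492.2]
tcp_rot: [3.14, -0.719, 0.115]
contact_force: [-0.1, 0.4, -0.5]
grip_width: 91.2
finger_force: 0.0
```

arm_command --gripper '[91,91,91,91,91]' --pt "-0.81 0.34 0.46" --pt "-0.81 0.34 0.46" --pt "-0.81 0.34 0.46" --pt "-0.81 0.34 0.46" --pt "-0.81 0.34 0.46" --twist '[0,0,0,0,0]'

```text
time: 13.85
tool_pos: [625.5, 140.3, 382.4]
tcp_rot: [3.14, -0.719, 0.115]
contact_force: [0.6, 1.2, -0.5]
grip_width: 91.3
finger_force: 0.0
```

arm_command --gripper '[91,91,91,91,91]' --pt "-0.81 0.34 0.46" --pt "-0.81 0.34 0.46" --pt "-0.81 0.34 0.46" --pt "-0.81 0.34 0.46" --pt "0 0 0" --twist '[0,0,0,0,0]'

```text
time: 14.48
tool_pos: [598.2, 102.7, 293.2]
tcp_rot: [3.141, -0.715, 0.114]
contact_force: [0.1, 1.0, 0.3]
grip_width: 90.9
finger_force: 0.0
```

```bash
python3 - <<'E'
from h import *
p,R=st()
c=np.array([642.3,45.2,219])
goto(c-55*R[:,1]-70*R[:,2])
a=capture("top"); b=capture("scene")
ft=p+55*R[:,1]
print(proj("top",ft),proj("top",p-55*R[:,1]),proj("scene",ft))
out=np.zeros((400,800,3),'uint8')
for i,(n,im) in enumerate((("top",a),("scene",b))):
    u=proj(n,c); x,y=int(u[0])-80,int(u[1])-80; print(n,x,y)
    out[:,400*i:400*i+400]=cv2.resize(im[y:y+160,x:x+160],(400,400),interpolation=cv2.INTER_CUBIC)
cv2.imwrite("pics/pre.png",out[:,:,::-1])
E
```

```text
t 14.47 p [598.2 102.7 293.2] z [ 0.652  0.073 -0.755] y [ 0.113 -0.994  0.001] q [1.000e-03 4.600e-02 1.857e+00 1.440e-01 5.320e-01 1.361e+00] F [0.1 1.  0.3] w 90.9
t 14.47 p [598.2 102.7 293.2] z [ 0.652  0.073 -0.755] y [ 0.113 -0.994  0.001] q [1.000e-03 4.600e-02 1.857e+00 1.440e-01 5.320e-01 1.361e+00] F [0.1 1.  0.3] w 90.9
units [-0.82  0.28  0.42] rows 5 per [-0.165  0.056  0.084]
[285.62088609 185.95672211] [228.3946118  193.25922619] [313.0447051  231.48296508]
top 208 96
scene 216 190
```

View pics/pre.png

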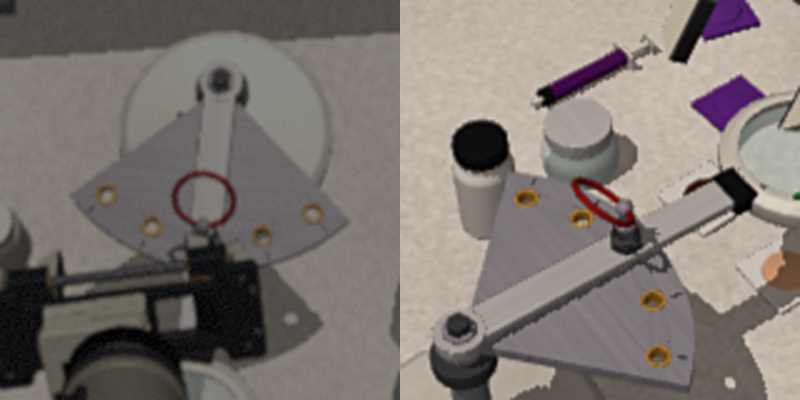

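```bash
cat > k.py <<'E'
from h import *
from scipy.optimize import least_squares
D=[(.342,1.524,1.275,519,189.3),(1.029,.037,2.003,814.5,273.3),(1.004,.037,1.939,835.5,296),(.707,.668,1.605,768,286),(.404,1.102,1.472,639.4,316.5)]
def fk(k,q2,q3,q5):
    a,h,L1,L2,f,Lt=k; s=q2+q3; return np.array([a+L1*np.sin(q2)+L2*np.sin(s+f)+Lt*np.sin(s+q5), h+L1*np.cos(q2)+L2*np.cos(s+f)+Lt*np.cos(s+q5)])
reg=np.array([0,350,400,400,.1,300])
k=least_squares(lambda k:np.concatenate([(fk(k,*d[:3])-d[3:]) for d in D]+[(k-reg)*[.01,.003,.003,.003,1,.003]]),reg,x_scale=[10,100,100,100,.1,100]).x
def q5at(P,sm):
    r=np.sqrt(P[0]**2+P[1]**2-77**2)
    s=least_squares(lambda q:fk(k,q[0],q[1],sm-q[0]-q[1])-[r,P[2]],[.05,1.85]).x
    return s.round(3),round(sm-s.sum(),3)
if __name__=="__main__":
    print(k.round(2),[(fk(k,*d[:3])-d[3:]).round(1) for d in D])
    p,R=st(); sm=np.pi-np.arccos(-R[2,2])
    print(q5at(p,sm),"vs actual .532")
    c=np.array([642.3,45.2,219])
    for g in(-70,0,20): print(g,q5at(c-55*R[:,1]+g*R[:,2],sm), q5at(c+55*R[:,1]+g*R[:,2],sm))
E
python3 k.py
```

```text
[-2.4900e+00  2.2806e+02  5.0727e+02  3.8394e+02  1.2000e-01  3.6165e+02] [array([0.1, 0.1]), array([-0.3, -0.3]), array([0.3, 0.4]), array([ 0. , -0.2]), array([-0.2, -0.1])]
t 14.57 p [599.9 103.3 296.1] z [ 0.655  0.074 -0.752] y [ 0.114 -0.994  0.001] q [0.002 0.045 1.852 0.144 0.532 1.361] F [ 0.5 -0.5  1.7] w 91.1
(array([0.044, 1.857]), np.float64(0.521)) vs actual .532
-70 (array([0.047, 1.926]), np.float64(0.449)) (array([0.057, 1.915]), np.float64(0.45))
0 (array([0.197, 1.911]), np.float64(0.313)) (array([0.205, 1.9  ]), np.float64(0.316))
20 (array([0.241, 1.902]), np.float64(0.279)) (array([0.248, 1.891]), np.float64(0.282))
```

```bash
python3 - <<'E'
from h import *
p,R=st()
c=np.array([642.3,44.5,219])
goto(c-55*R[:,1]-70*R[:,2],5)
E
```

```text
t 14.57 p [599.9 103.3 296.1] z [ 0.655  0.074 -0.752] y [ 0.114 -0.994  0.001] q [0.002 0.045 1.852 0.144 0.532 1.361] F [ 0.5 -0.5  1.7] w 91.1
t 14.57 p [599.9 103.3 296.1] z [ 0.655  0.074 -0.752] y [ 0.114 -0.994  0.001] q [0.002 0.045 1.852 0.144 0.532 1.361] F [ 0.5 -0.5  1.7] w 91.1
units [-0.97  0.32  0.45] rows 5 per [-0.194  0.065  0.091]
```

arm_command --gripper '[91,91,91,91,91]' --pt "-0.4 0.1 0.1" --pt "-0.4 0.1 0.2" --pt "-0.17 0.1 0.15" --pt "0 0 0.5" --pt "0 0 0" --twist '[0,0,0,0,0]'

```text
time: 15.2
tool_pos: [597.9, 95.5, 259.8]
tcp_rot: [3.14, -0.717, 0.115]
contact_force: [0.2, -0.1, 0.2]
grip_width: 90.9
finger_force: 0.0
```

```bash
python3 - <<'E'
from h import *
p,R=st()
c=np.array([642.3,44.5,219])
goto(c-55*R[:,1]+12*R[:,2],5)
im=capture("scene"); u=proj("scene",c); x,y=int(u[0])-70,int(u[1])-75
print(x,y,proj("scene",p+55*R[:,1]),u)
cv2.imwrite("pics/pre2.png",cv2.resize(im[y:y+120,x:x+160],(640,480),interpolation=cv2.INTER_CUBIC)[:,:,::-1])
E
```

```text
t 15.2 p [597.9  95.5 259.8] z [ 0.653  0.074 -0.754] y [ 0.114 -0.994  0.001] q [-0.02   0.077  1.923  0.207  0.437  1.282] F [ 0.2 -0.1  0.2] w 90.9
t 15.2 p [597.9  95.5 259.8] z [ 0.653  0.074 -0.754] y [ 0.114 -0.994  0.001] q [-0.02   0.077  1.923  0.207  0.437  1.282] F [ 0.2 -0.1  0.2] w 90.9
units [0.08 0.03 2.72] rows 5 per [0.017 0.005 0.544]
226 195 [310.8423615  242.81156988] [296.17706464 270.27851761]
```

View pics/pre2.png

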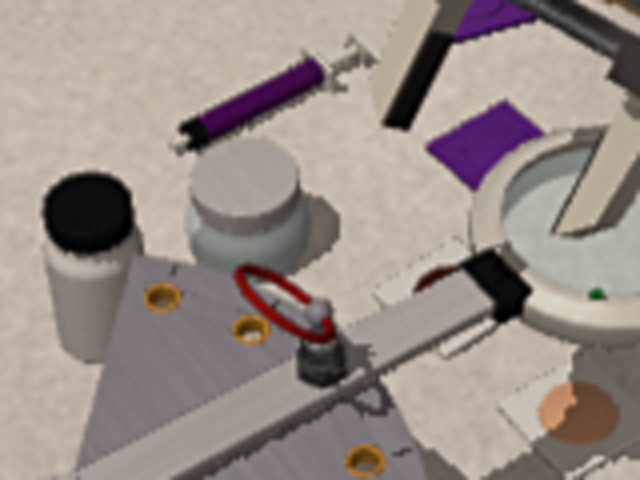

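```bash
python3 - <<'E'
from h import *
p,R=st()
for d in(55,46,0,-46,-55): print(d,proj("scene",p+d*R[:,1]).round(1),proj("scene",p+d*R[:,1]-19*R[:,2]).round(1))
E
```

```text
t 15.25 p [597.8  95.5 260.3] z [ 0.653  0.074 -0.754] y [ 0.114 -0.993  0.001] q [-0.02   0.076  1.923  0.206  0.438  1.282] F [ 0.2  0.8 -0.3] w 91.2
55 [310.9 242.6] [315.6 233.1]
46 [314.6 245.1] [319.4 235.5]
0 [334.4 258.2] [339.4 248.4]
-46 [355.1 271.8] [360.3 261.9]
-55 [359.3 274.6] [364.5 264.7]
```

```bash
python3 - <<'E'
from h import *
p=np.array([206.2,-482.4,189.3]); R=Ro.from_euler('xyz',[-3.1402,0,.4038]).as_matrix()
for d in(55,0,-55): print(d,proj("scene",p+d*R[:,1]).round(1),proj("scene",p+d*R[:,1]-40*R[:,2]).round(1))
p,R=st()
im=capture("top"); c=proj("top",p); x,y=int(c[0])-60,int(c[1])-80; print(x,y,[proj("top",p+d*R[:,1]).round(1) for d in (55,-55)])
a=cv2.resize(im[y:y+120,x:x+120],(480,480),interpolation=cv2.INTER_CUBIC)
b=cv2.resize(cv2.imread("pics/scene0.png")[30:90,260:340],(320,240),interpolation=cv2.INTER_CUBIC)
o=np.zeros((480,800,3),'uint8'); o[:,:480]=a[:,:,::-1]; o[:240,480:]=b; cv2.imwrite("pics/chk.png",o)
E
```

```text
55 [280.4  79.5] [279.4  65.8]
0 [298.5  84.1] [297.9  70.2]
-55 [317.1  88.7] [316.9  74.8]
t 15.25 p [597.8  95.5 260.3] z [ 0.653  0.074 -0.754] y [ 0.114 -0.993  0.001] q [-0.02   0.076  1.923  0.206  0.438  1.282] F [ 0.2  0.8 -0.3] w 91.2
202 113 [array([290.1, 190.2]), array([234.5, 197.3])]
```

View pics/chk.png

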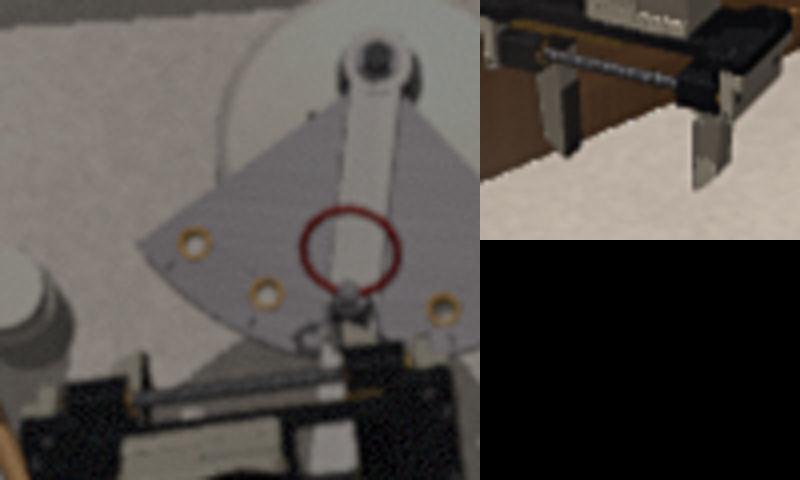

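```bash
python3 - <<'E'
from h import *
from scipy.optimize import least_squares
p,R=st()
for n,a,b in(("-y",(324.7,226),(290,192)),("+y",(369,253.5),(236,201))):
    r=least_squares(lambda P:np.r_[proj("scene",P)-a,proj("top",P)-b],p); print(n,r.x.round(1),r.fun.round(1),"in tool",(R.T@(r.x-p)).round(1))
E
```

```text
t 15.3 p [597.8  95.5 260.7] z [ 0.654  0.074 -0.753] y [ 0.114 -0.993  0.001] q [-0.02   0.076  1.923  0.206  0.438  1.282] F [-0.4 -0.3  1.1] w 91.1
-y [585.9  46.2 294.6] [-4.1 -0.7 -3.4  3.2] in tool [  9.2  47.7 -37. ]
+y [572.8 146.2 295.6] [-2.2 -0.3 -2.   1.7] in tool [  8.7 -53.1 -38.9]
```

arm_command --gripper '[91,91,91,91,91]' --pt "0 0 0.5" --pt "0 0 0.5" --pt "0 0 0.4" --pt "0 0 0" --pt "0 0 0" --twist '[0,0,0,0,0]'

```text
time: 15.92
tool_pos: [620.5, 98.1, 234.5]
tcp_rot: [3.14, -0.718, 0.115]
contact_force: [-0.0, 0.1, 0.0]
grip_width: 91.1
finger_force: 0.0
```

```bash
python3 - <<'E'
from h import *
p,R=st()
out=np.zeros((600,800,3),'uint8')
c=np.array([642.3,44.5,219]); S=Ro.from_euler('z',-.1085).as_matrix()
ring=[c+S@np.array([.707*24.5*np.cos(t),24.5*np.sin(t),.707*24.5*np.cos(t)]) for t in np.linspace(0,6.28,40)]
for i,n in enumerate(("scene","top")):
    im=capture(n); u=proj(n,(p+c)/2); x,y=int(u[0])-40,int(u[1])-60; k=5
    v=cv2.resize(im[y:y+120,x:x+80],(400,600),interpolation=cv2.INTER_CUBIC)
    f=lambda P:((proj(n,P)-[x,y])*k+k/2).astype(int)
    cv2.polylines(v,[np.array([f(P) for P in ring])],True,(0,255,0),1)
    for sg in(1,-1):
        for b,col in((0,(255,255,0)),(36,(0,255,255))):
            cv2.polylines(v,[np.array([f(p+R@np.array([e,sg*g,-b])) for e,g in((9.5,46),(9.5,65),(-9.5,65),(-9.5,46))])],True,col,1)
    out[:,400*i:400*i+400]=v; print(x,y)
cv2.imwrite("pics/ov.png",out[:,:,::-1])
E
```

```text
t 15.93 p [620.5  98.1 234.5] z [ 0.654  0.074 -0.753] y [ 0.114 -0.993  0.001] q [-0.012  0.151  1.917  0.229  0.369  1.261] F [-0.   0.1  0. ] w 91.1
270 212
235 121
```

View pics/ov.png

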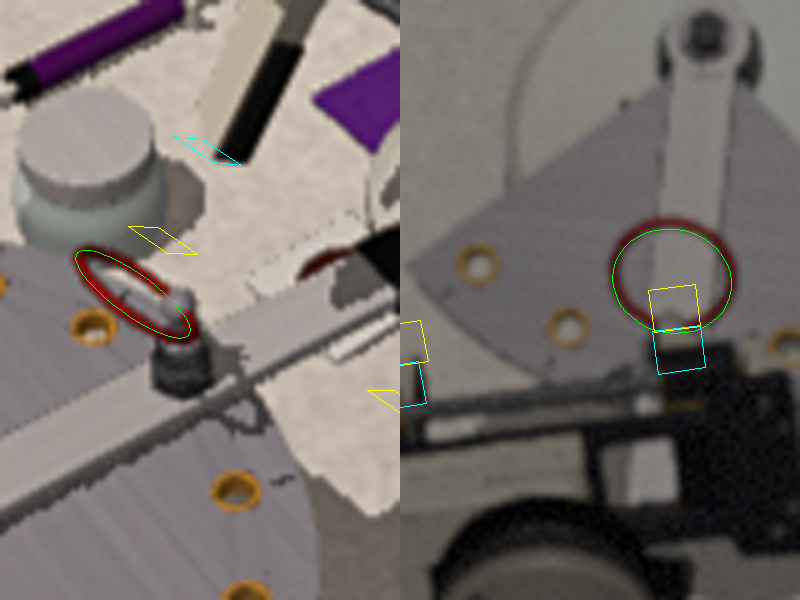

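arm_command --gripper '[91,91,91,91,91]' --pt "0 0 0.4" --pt "0 0 0.4" --pt "0 0 0.4" --pt "0 0 0" --pt "0 0 0" --twist '[0,0,0,0,0]'

```text
time: 16.65
tool_pos: [640.1, 100.3, 211.8]
tcp_rot: [3.14, -0.718, 0.115]
contact_force: [0.5, -0.4, -0.8]
grip_width: 91.0
finger_force: 0.0
```

arm_command --gripper '[91,91,91,91,91]' --pt "0.2 0 0" --pt "0.2 0 0" --pt "0.15 0 0" --pt "0 0 0" --pt "0 0 0" --twist '[0,0,0,0,0]'

```text
time: 17.27
tool_pos: [650.2, 101.5, 220.9]
tcp_rot: [3.14, -0.718, 0.115]
contact_force: [-0.5, 0.5, -0.2]
grip_width: 91.1
finger_force: 0.0
```

```bash
python3 - <<'E'
from h import *
p,R=st()
c=np.array([642.3,44.5,219]); print("tip rel ring, tool axes",(R.T@(p+55*R[:,1]-c)).round(1))
E
```

```text
t 17.27 p [650.2 101.5 220.9] z [ 0.654  0.074 -0.753] y [ 0.114 -0.993  0.001] q [-0.003  0.222  1.868  0.226  0.346  1.269] F [-0.5  0.5 -0.2] w 91.1
tip rel ring, tool axes [12.1 -0.8  8. ]
```

arm_command --gripper '[91,91,91,91,91]' --pt "0.15 0 0" --pt "0.15 0 0" --pt "0 0 0" --pt "0 0 0" --pt "0 0 0" --twist '[0,0,0,0,0]'

```text
time: 17.9
tool_pos: [655.8, 102.1, 225.8]
tcp_rot: [3.14, -0.718, 0.115]
contact_force: [-0.1, 0.5, 0.1]
grip_width: 91.0
finger_force: 0.0
```

```bash
python3 - <<'E'
from h import *
p,R=st()
out=np.zeros((480,800,3),'uint8')
c=np.array([642.3,44.5,219])
for i,n in enumerate(("scene","top")):
    im=capture(n); u=proj(n,c); x,y=int(u[0])-30,int(u[1])-55; print(x,y,proj(n,p+55*R[:,1]))
    out[:,400*i:400*i+400]=cv2.resize(im[y:y+96,x:x+80],(400,480),interpolation=cv2.INTER_CUBIC)
cv2.imwrite("pics/ov2.png",np.clip(out[:,:,::-1]*1.6,0,255).astype('uint8'))
E
```

```text
t 17.9 p [655.8 102.1 225.8] z [ 0.654  0.074 -0.753] y [ 0.114 -0.993  0.001] q [-1.000e-03  2.260e-01  1.847e+00  2.130e-01  3.620e-01  1.283e+00] F [-0.1  0.5  0.1] w 91.0
266 215 [288.27918213 274.30962845]
258 121 [287.2347995  166.60645338]
```

View pics/ov2.png

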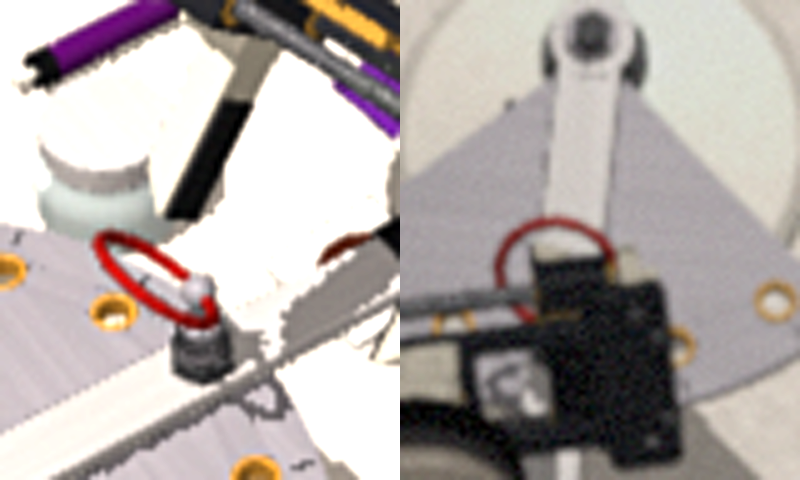

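```bash
python3 - <<'E'
from k import *
p,R=st(); sm=np.pi-np.arccos(-R[2,2])
for e,u in((9.5,(299.4,258)),(-9.5,(305.4,258.4))):
    r=least_squares(lambda v:proj("scene",p+R@np.array([e,v[0],-v[1]]))-u,[46,36]); print(e,r.x.round(1))
print(q5at(p,sm))
c=np.array([642.3,44,219])
for g in(36,42,48): print(g,q5at(c-55*R[:,1]+g*R[:,2],sm),q5at(c-55*R[:,1]+g*R[:,2]+12*R[:,0]+[0,0,18],sm))
print("tip35 rel ring, tool axes",(R.T@(p+55*R[:,1]-35*R[:,2]-c)).round(1))
E
```

```text
t 18.0 p [655.9 102.1 225.9] z [ 0.654  0.074 -0.753] y [ 0.114 -0.993  0.001] q [-1.000e-03  2.260e-01  1.847e+00  2.130e-01  3.620e-01  1.283e+00] F [-0.1  0.   0.1] w 90.9
9.5 [43.9 38.5]
-9.5 [43.9 38.5]
(array([0.223, 1.852]), np.float64(0.348))
36 (array([0.275, 1.892]), np.float64(0.256)) (array([0.255, 1.834]), np.float64(0.334))
42 (array([0.288, 1.888]), np.float64(0.247)) (array([0.268, 1.831]), np.float64(0.325))
48 (array([0.301, 1.884]), np.float64(0.238)) (array([0.28 , 1.827]), np.float64(0.316))
tip35 rel ring, tool axes [ 19.7  -1.2 -27. ]
```

arm_command --gripper '[91,91,91,91,91]' --pt "-0.25 0.08 0.1" --pt "-0.25 0.08 0.2" --pt "0 0 0.3" --pt "0 0 0.3" --pt "0 0 0" --twist '[0,0,0,0,0]'

```text
time: 18.62
tool_pos: [662.0, 98.8, 200.0]
tcp_rot: [3.14, -0.717, 0.115]
contact_force: [-0.2, -0.5, 0.3]
grip_width: 91.0
finger_force: 0.0
```

```bash
cat >> h.py <<'E'
def rel(c=(642.3,44,219)):
    p,R=st(); print("tip rel ring, tool axes",(R.T@(p+50*R[:,1]-38*R[:,2]-np.array(c))).round(1))
E
python3 -c "
from h import *
rel()"
```

```text
t 18.62 p [662.   98.8 200. ] z [ 0.653  0.074 -0.754] y [ 0.114 -0.993  0.001] q [-0.009  0.269  1.87   0.275  0.299  1.214] F [-0.2 -0.5  0.3] w 91.0
tip rel ring, tool axes [ 7.  -2.2 -6.7]
```

arm_command --gripper '[91,91,91,91,91]' --pt "0 0.03 0.25" --pt "0 0.03 0.25" --pt "0 0 0.2" --pt "0 0 0" --pt "0 0 0" --twist '[0,0,0,0,0]'

```text
time: 19.25
tool_pos: [673.5, 98.5, 188.7]
tcp_rot: [3.141, -0.715, 0.115]
contact_force: [-0.4, 0.3, -1.3]
grip_width: 90.9
finger_force: 0.6
```

```bash
python3 - <<'E'
from h import *
rel()
out=np.zeros((480,800,3),'uint8')
c=np.array([642.3,44.5,219])
for i,n in enumerate(("scene","top")):
    im=capture(n); u=proj(n,c); x,y=int(u[0])-30,int(u[1])-55
    out[:,400*i:400*i+400]=cv2.resize(im[y:y+96,x:x+80],(400,480),interpolation=cv2.INTER_CUBIC)
cv2.imwrite("pics/ins.png",out[:,:,::-1])
E
```

```text
t 19.25 p [673.5  98.5 188.7] z [ 0.651  0.075 -0.755] y [ 0.115 -0.993  0.   ] q [-0.01   0.304  1.855  0.296  0.283  1.192] F [-0.4  0.3 -1.3] w 90.9
tip rel ring, tool axes [ 8.2 -0.6  9.3]
```

View pics/ins.png

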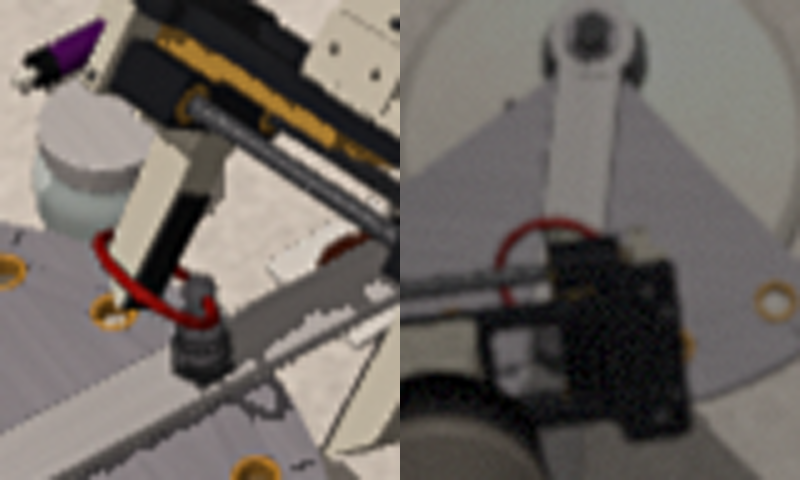

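arm_command --gripper '[91,91,91,91,91]' --pt "0 -0.1 0" --pt "0.1 0 0" --pt "0.1 0 0" --pt "0.08 0 -0.09" --pt "0.08 0 -0.09" --twist '[0,0,0,0,0]'

```text
time: 19.98
tool_pos: [674.3, 101.5, 194.6]
tcp_rot: [-3.139, -0.706, 0.113]
contact_force: [-5.5, -0.2, -7.2]
grip_width: 91.2
finger_force: 3.7
```

```bash
python3 -c "
from h import *
rel()"
```

```text
t 19.98 p [674.3 101.5 194.6] z [ 0.645  0.076 -0.761] y [ 0.114 -0.993 -0.002] q [-0.004  0.299  1.835  0.255  0.314  1.238] F [-5.5 -0.2 -7.2] w 91.2
tip rel ring, tool axes [13.3 -3.5  5.5]
```

arm_command --gripper '[91,91,91,91,91]' --pt "0.1 0 -0.12" --pt "0.1 0 -0.12" --pt "0.1 0 -0.12" --pt "0 0 0" --pt "0 0 0" --twist '[0,0,0,0,0]'

```text
time: 20.6
tool_pos: [673.5, 102.0, 205.6]
tcp_rot: [-3.139, -0.705, 0.113]
contact_force: [-6.2, 1.1, -10.1]
grip_width: 90.8
finger_force: 4.7
```

```bash
python3 -c "
from h import *
rel()"
```

```text
t 20.6 p [673.5 102.  205.6] z [ 0.643  0.076 -0.762] y [ 0.115 -0.993 -0.002] q [-0.003  0.284  1.82   0.234  0.345  1.262] F [ -6.2   1.1 -10.1] w 90.8
tip rel ring, tool axes [19.9 -4.  -3.3]
```

arm_command --gripper '[91,91,91,91,91]' --pt "0.09 0 -0.08" --pt "0.09 0 -0.08" --pt "0 0 0" --pt "0 0 0" --pt "0 0 0" --twist '[0,0,0,0,0]'

```text
time: 21.22
tool_pos: [673.4, 102.0, 210.4]
tcp_rot: [-3.138, -0.702, 0.113]
contact_force: [-7.9, 1.3, -11.8]
grip_width: 91.4
finger_force: 5.8
```

```bash
python3 -c "
from h import *
rel()"
```

```text
t 21.23 p [673.4 102.  210.4] z [ 0.641  0.076 -0.763] y [ 0.115 -0.993 -0.003] q [-0.003  0.278  1.811  0.223  0.362  1.273] F [ -7.9   1.3 -11.8] w 91.4
tip rel ring, tool axes [23.1 -4.1 -7. ]
```

arm_command --gripper '[91,91,91,91,91]' --pt "0.02 0.2 -0.02" --pt "0 0.2 0" --pt "0 0.2 0" --pt "0 0.2 0" --pt "0 0 0" --twist '[0,0,0,0,0]'

```text
time: 21.85
tool_pos: [672.9, 82.5, 208.3]
tcp_rot: [-3.135, -0.695, 0.111]
contact_force: [-20.3, -0.7, -10.2]
grip_width: 90.9
finger_force: 10.5
```

```bash
cat >> h.py <<'E'
def arm():
    im=capture("top"); hsv=cv2.cvtColor(im,cv2.COLOR_RGB2HSV)
    # red ring pixels in a window
    m=((hsv[...,0]<8)|(hsv[...,0]>172))&(hsv[...,1]>130)&(hsv[...,2]>50)
    ys,xs=np.nonzero(m[140:215,240:360]); print("red px x",xs.min()+240,xs.max()+240,"y",ys.min()+140,ys.max()+140,len(xs))
E
python3 -c "
from h import *
rel(); arm()"
```

```text
t 21.85 p [672.9  82.5 208.3] z [ 0.636  0.078 -0.768] y [ 0.115 -0.993 -0.005] q [-0.048  0.276  1.816  0.298  0.377  1.169] F [-20.3  -0.7 -10.2] w 90.9
tip rel ring, tool axes [19.8 15.3 -7.4]
red px x 288 304 y 163 183 32
```

```bash
cat >> h.py <<'E'
def dot(im):
    hsv=cv2.cvtColor(im,cv2.COLOR_RGB2HSV)
    m=((hsv[...,0]>45)&(hsv[...,0]<85)&(hsv[...,1]>120)).astype('uint8')
    n,l,s,c=cv2.connectedComponentsWithStats(m); return [(c[i].round(1).tolist(),int(s[i,4])) for i in range(1,n) if s[i,4]>2]
def sw():
    # swing from ellipse-fit-free measure: match static lens/arm model by the red ring in scene
    im=capture("scene"); print("dots",dot(im))
    hsv=cv2.cvtColor(im,cv2.COLOR_RGB2HSV); m=((hsv[...,0]<8)|(hsv[...,0]>172))&(hsv[...,1]>150)&(hsv[...,2]>60)
    ys,xs=np.nonzero(m[240:310,250:350]); print("ring red x",xs.min()+250,xs.max()+250,"y",ys.min()+240,ys.max()+240,len(xs),"mean",xs.mean()+250,ys.mean()+240)
    return im
E
python3 - <<'E'
from h import *
im0=cv2.imread("pics/scene0.png")[:,:,::-1].copy(); print(dot(im0))
im=sw(); cv2.imwrite("pics/now1.png",im[:,:,::-1])
s=np.array([764.6,31.9,0])
for a in(0,5,10,15,20):
    h=-.1085+np.deg2rad(a); S=Ro.from_euler('z',h).as_matrix()
    C=S@[-123,0,219+16]+s; pts=np.array([proj("scene",C+S@np.array([.707*24.5*np.cos(t),24.5*np.sin(t),.707*24.5*np.cos(t)])) for t in np.linspace(0,6.28,60)])
    print(a,pts.min(0).round(),pts.max(0).round(), proj("scene",S@[-310,0,155]+s).round())
E
```

```text
[([615.0, 11.7], 3), ([494.0, 29.0], 3), ([622.7, 31.0], 3), ([614.7, 54.0], 3), ([611.0, 69.0], 3), ([604.0, 80.7], 3), ([601.0, 86.7], 3), ([590.0, 96.0], 3), ([612.5, 96.2], 4), ([586.8, 123.0], 4), ([604.8, 129.0], 5), ([594.7, 133.7], 3), ([374.8, 268.4], 5), ([440.3, 285.3], 429)]
dots [([618.3, 102.7], 3), ([445.5, 291.8], 124)]
ring red x 276 333 y 250 269 80 mean 290.725 259.825
0 [284. 256.] [308. 273.] [377. 251.]
5 [281. 253.] [304. 269.] [368. 243.]
10 [276. 250.] [301. 265.] [358. 236.]
15 [272. 248.] [297. 261.] [348. 230.]
20 [267. 246.] [292. 258.] [338. 224.]
```

arm_command --gripper '[91,91,91,91,91]' --pt "0 0.17 -0.02" --pt "0 0.17 -0.02" --pt "0 0.17 -0.02" --pt "0 0.16 -0.02" --pt "0 0 0" --twist '[0,0,0,0,0]'

```text
time: 22.58
tool_pos: [674.6, 65.4, 210.8]
tcp_rot: [-3.136, -0.698, 0.112]
contact_force: [-16.3, -3.4, -11.6]
grip_width: 91.1
finger_force: 9.5
```

```bash
python3 -c "
from h import *
rel((644.2,6.8,235)); sw()"
```

```text
t 22.57 p [674.6  65.4 210.8] z [ 0.638  0.078 -0.766] y [ 0.115 -0.993 -0.005] q [-0.086  0.272  1.815  0.356  0.389  1.087] F [-16.3  -3.4 -11.6] w 91.1
tip rel ring, tool axes [12.6 -4.6  4.4]
dots [([623.7, 57.0], 3), ([611.3, 102.0], 3), ([441.3, 289.1], 307)]
ring red x 268 294 y 246 258 76 mean 280.64473684210526 253.05263157894737
```

arm_command --gripper '[91,91,91,91,91]' --pt "-0.15 0 0.18" --pt "-0.15 0 0.18" --pt "-0.15 0 0.18" --pt "-0.12 0 0.05" --pt "0 0 0" --twist '[0,0,0,0,0]'

```text
time: 23.25
tool_pos: [675.2, 64.6, 192.9]
tcp_rot: [-3.138, -0.704, 0.112]
contact_force: [-15.1, -5.2, -6.0]
grip_width: 91.3
finger_force: 8.8
```

```bash
python3 - <<'E'
from h import *
rel((645.1,2.6,219)); im=sw(); cv2.imwrite("pics/now2.png",im[:,:,::-1])
s=np.array([764.6,31.9,0])
for a in(16,18,20,22):
  for l in (0,14):
    h=-.1085+np.deg2rad(a); S=Ro.from_euler('z',h).as_matrix()
    C=S@[-123,0,219+l]+s; pts=np.array([proj("scene",C+S@np.array([.707*24.5*np.cos(t),24.5*np.sin(t),.707*24.5*np.cos(t)])) for t in np.linspace(0,6.28,60)])
    print(a,l,pts.min(0).round(1),pts.max(0).round(1))
E
```

```text
t 23.25 p [675.2  64.6 192.9] z [ 0.643  0.076 -0.762] y [ 0.114 -0.993 -0.003] q [-0.087  0.295  1.844  0.413  0.335  1.025] F [-15.1  -5.2  -6. ] w 91.3
tip rel ring, tool axes [11.2 -8.   5.9]
dots [([629.3, 49.0], 3), ([606.3, 107.7], 3), ([440.3, 289.2], 326)]
ring red x 268 294 y 252 264 66 mean 280.2878787878788 259.3484848484849
16 0 [271.5 253.7] [296.2 266.5]
16 14 [271.  248.4] [295.9 261.2]
18 0 [269.6 252.9] [294.5 265.1]
18 14 [269.1 247.6] [294.2 259.8]
20 0 [267.7 252.2] [292.7 263.7]
20 14 [267.1 246.9] [292.4 258.5]
22 0 [265.7 251.6] [290.9 262.4]
22 14 [265.1 246.2] [290.6 257.2]
```

arm_command --gripper '[91,91,91,91,91]' --pt "-0.1 0.05 0" --pt "-0.1 0.05 0" --pt "-0.1 0.05 0" --pt "0 0 0" --pt "0 0 0" --twist '[0,0,0,0,0]'

```text
time: 23.92
tool_pos: [675.2, 60.0, 193.8]
tcp_rot: [3.14, -0.717, 0.116]
contact_force: [-0.5, 0.1, -1.7]
grip_width: 91.3
finger_force: 0.5
```

```bash
python3 - <<'E'
from h import *
rel((645.1,2.6,219)); im=sw()
E
```

```text
t 23.93 p [675.2  60.  193.8] z [ 0.653  0.074 -0.754] y [ 0.114 -0.993  0.001] q [-0.097  0.292  1.857  0.455  0.317  0.974] F [-0.5  0.1 -1.7] w 91.3
tip rel ring, tool axes [10.9 -3.6  4.9]
dots [([628.0, 10.0], 3), ([617.3, 64.0], 3), ([611.7, 112.0], 3), ([612.7, 141.3], 3), ([439.6, 288.6], 376)]
ring red x 268 293 y 252 264 69 mean 280.3623188405797 259.39130434782606
```

arm_command --gripper '[91,91,91,91,91]' --pt "-0.08 0 0" --pt "-0.08 0 0" --pt "0 0 -0.15" --pt "0 0 -0.25" --pt "0 0 -0.25" --twist '[0,0,0,0,0]'

```text
time: 24.6
tool_pos: [660.8, 58.5, 203.3]
tcp_rot: [3.141, -0.716, 0.115]
contact_force: [-0.2, 0.2, 0.5]
grip_width: 91.0
finger_force: 0.0
```

arm_command --gripper '[91,91,91,91,91]' --pt "0 0 -0.5" --pt "0 0 -0.6" --pt "0 0 -0.8" --pt "0 0 -0.8" --pt "0 0 0" --twist '[0,0,0,0,0]'

```text
time: 25.22
tool_pos: [616.9, 53.4, 255.9]
tcp_rot: [3.14, -0.719, 0.116]
contact_force: [-0.6, -0.2, 1.7]
grip_width: 90.9
finger_force: 0.0
```

arm_command --gripper '[91,91,91,91,91]' --pt "0.3 0 -1" --pt "0.7 0 -1" --pt "0.7 0 -1" --pt "0.7 0 -1" --pt "0 0 0" --twist '[0,0,0,0,0]'

```text
time: 25.85
tool_pos: [597.7, 51.2, 371.2]
tcp_rot: [3.139, -0.72, 0.116]
contact_force: [-0.2, 0.5, -0.5]
grip_width: 91.0
finger_force: 0.0
```

```bash
python3 - <<'E'
from h import *
st(); im=sw(); t=capture("top")
o=np.zeros((480,800,3),'uint8')
o[:,:400]=cv2.resize(im[200:344,210:330],(400,480),interpolation=cv2.INTER_CUBIC)
o[:,400:]=cv2.resize(t[110:310,200:367],(400,480),interpolation=cv2.INTER_CUBIC)
cv2.imwrite("pics/fin.png",o[:,:,::-1])
E
```

```text
t 25.85 p [597.7  51.2 371.2] z [ 0.655  0.074 -0.752] y [ 0.114 -0.993  0.002] q [-0.142 -0.027  1.716  0.243  0.763  1.197] F [-0.2  0.5 -0.5] w 91.0
dots [([364.0, 2.8], 4), ([634.0, 65.0], 3), ([637.0, 91.0], 3), ([638.3, 126.7], 3), ([344.0, 239.5], 6), ([434.4, 279.4], 91), ([428.4, 288.0], 158), ([448.8, 294.3], 20)]
ring red x 268 293 y 252 264 92 mean 280.4673913043478 258.32608695652175
```

View pics/fin.png

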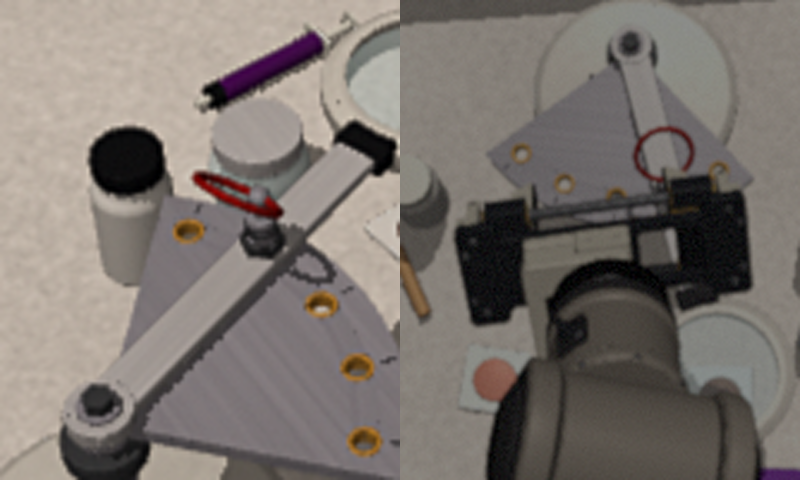

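```bash
python3 - <<'E'
from h import *
from scipy.optimize import least_squares
s=np.array([764.6,31.9,0])
def pts(a,l):
    S=Ro.from_euler('z',-.1085+a).as_matrix(); C=S@[-123,0,219+l]+s
    return np.array([proj("scene",C+S@np.array([.707*24.5*np.cos(t),24.5*np.sin(t),.707*24.5*np.cos(t)])) for t in np.linspace(0,6.28,60,endpoint=False)])
def red(im,x0,x1):
    hsv=cv2.cvtColor(im,cv2.COLOR_RGB2HSV); m=((hsv[...,0]<8)|(hsv[...,0]>172))&(hsv[...,1]>150)&(hsv[...,2]>60)
    ys,xs=np.nonzero(m[240:290,x0:x1]); return np.c_[xs+x0,ys+240].astype(float)
from scipy.spatial import cKDTree
for im,x0,x1,a0 in((cv2.imread("pics/scene0.png")[:,:,::-1].copy(),270,320,0),(capture("scene"),255,305,.349)):
    P=red(im,x0,x1)
    f=lambda v:cKDTree(pts(v[0],v[1])).query(P)[0]
    r=least_squares(f,[a0,2],diff_step=1e-3,x_scale=[.1,5],loss='soft_l1'); print(len(P),r.x.round(3),np.median(r.fun).round(2))
st()
E
```

```text
Traceback (most recent call last):
  File "h.py", line 9, in proj
    K,p,R=cam(n); q=K@(R.T@(np.array(P)-p)); return q[:2]/q[2]
          ~~~^^^
  File "h.py", line 5, in cam
    c=get_calibration(n); return c["mtx"],np.array(c["position"]),Ro.from_euler('xyz',c["attitude"]).as_matrix()
ValueError: time passes only in moves, steps and waits
```

Too many calibration calls; I'll cache them.

```bash
sed -i 's/^def cam/import functools\n@functools.lru_cache(None)\ndef cam/' h.py; python3 - <<'E' 2>&1 | tail -6
from h import *
from scipy.optimize import least_squares
from scipy.spatial import cKDTree
s=np.array([764.6,31.9,0])
def pts(a,l):
    S=Ro.from_euler('z',-.1085+a).as_matrix(); C=S@[-123,0,219+l]+s
    return np.array([proj("scene",C+S@np.array([.707*24.5*np.cos(t),24.5*np.sin(t),.707*24.5*np.cos(t)])) for t in np.linspace(0,6.28,60,endpoint=False)])
def red(im,x0,x1):
    hsv=cv2.cvtColor(im,cv2.COLOR_RGB2HSV); m=((hsv[...,0]<8)|(hsv[...,0]>172))&(hsv[...,1]>150)&(hsv[...,2]>60)
    ys,xs=np.nonzero(m[240:290,x0:x1]); return np.c_[xs+x0,ys+240].astype(float)
for im,x0,x1,a0 in((cv2.imread("pics/scene0.png")[:,:,::-1].copy(),270,320,0),(capture("scene"),255,305,.349)):
    P=red(im,x0,x1)
    f=lambda v:cKDTree(pts(v[0],v[1])).query(P)[0]
    r=least_squares(f,[a0,2],diff_step=1e-3,x_scale=[.1,5],loss='soft_l1'); print(len(P),r.x.round(3),np.median(r.fun).round(2))
st()
E
```

```text
99 [1.000e-03 1.219e+00] 0.66
89 [0.352 0.956] 0.64
t 26.05 p [596.3  51.4 366.3] z [ 0.649  0.075 -0.757] y [ 0.115 -0.993 -0.   ] q [-0.142 -0.024  1.721  0.243  0.763  1.197] F [ 0.4 -1.  -0.3] w 90.7
```

```bash
python3 -c "
from plant import *
print(close_job())"
```

```text
the job is handed in; nothing more can be done
None
```

The magnifier is locked over the brown tile: a fit to the ring in the last scene picture put the swing at about 0.352 rad and the pin at its starting (home) height. The finger is out of the ring, the hand is clear above it, and the job was handed in at about 26 s.

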